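# Seat the depositor's nozzle plate and hold its locking pin

### The job

Take the nozzle plate by its orange rib and slide it, hole end first, into the slot of the depositor's carrier until it is fully home against the end stops. Then take the locking pin from its white stand and thread it from above through the upper bushing, the hole in the plate and the lower bushing, and finish while still holding the pin still in the gripper, upright, with about 2 cm of its tip showing under the lower bushing (it has no head and would fall through), so that a colleague can clip it. Leave the chocolate rabbit, the ivory egg and the steel cup where they stand.

Things in the scene. Friction and masses are not known exactly. Their poses are not given: they have to be found in the camera images.
- carrier: Fixed steel frame on the table, 230 mm long (x), 140 wide (y), 125 high, place and heading vary. Origin: on the table, mid width; x is the slide-in direction (away from the robot), z up. Sizes below are in this frame. The plate slides on two blue ledges, tops 85 mm above the table, x = -130 to 85 mm, |y| = 32 to 46.5 mm; open between them. Base 10 mm thick.
- apron (a point): Middle of the open front part of the ledges: x = -75, y = 0, z = 85 mm. From x = -130 to -25 mm the ledges have no side walls or lips, so the plate can be laid there from above. From x = -23 to 0 mm blue guides flare in from about 110 to 93 mm apart; their tops are at z = 96 mm.
- slot_mouth (a point): Middle of the slot's mouth at ledge height: x = 0, y = 0, z = 85 mm; axes as the carrier's. The slot runs from x = 0 to the end stops: side walls 93 mm apart, and blue lips over the plate's edges (|y| = 36 to 47 mm, z = 96 to 104 mm), so it is 93 mm wide and 11 mm high.
- end_stop (a point): Between the two dark end stops at ledge height: x = 68, y = 0, z = 85 mm. The stops' faces are at x = 68 mm, |y| = 26.5 to 46.5 mm, their tops at z = 107 mm. The plate is home when its leading edge touches them.
- upper_bushing (a point): Centre of the top opening of the upper brass bushing: x = 50, y = 0, z = 125 mm; axes as the carrier's. It sits in a crossbar over the plate (x = 34 to 66 mm, z = 104 to 125 mm, 125 mm wide). Vertical through bore 15 mm wide with a 3 mm chamfer at its mouth.
- lower_bushing (a point): Centre of the bottom opening of the lower brass bushing, straight below the upper one: x = 50, y = 0, z = 60 mm. It sits in a crossbar under the plate (z = 60 to 76 mm) with the same 15 mm bore, chamfered at its upper mouth. Free space of 50 mm below it, down to the base.
- plate: Loose aluminium nozzle plate, 140 (x) by 90 (y) by 8 mm, about 0.25 kg, flat on the table at the start. Origin: centre of its underside; z up. Its +x end, with a 22 mm hole, goes into the slot first. Fully home its origin is at x = -2, y = 0, z = 85 mm in the carrier's frame, same heading. Plate and stand swap sides from case to case.
- plate_grip (a point): Middle of the orange grip rib on the plate: x = -25, y = 0, 34 mm above the plate's underside; axes as the plate's. The rib is 60 mm long (x = -55 to 5 mm), 12 mm thick in y, its top 48 mm above the underside: grip it across y.
- plate_hole (a point): Centre of the plate's hole at its underside, at x = +52 mm in the plate's frame.
- stand: Fixed white plastic block, 70 x 70 x 50 mm, with a 15 mm bore from the top, 40 mm deep, in its middle; the pin stands in it at the start. Origin: centre of its underside.
- pin: Loose plain steel locking pin, round, 12 mm in diameter, 150 mm long, about 0.12 kg, no head, foot chamfered over 3 mm to 9 mm; its top 46 mm is coloured red. It stands upright in the stand (foot 10 mm above the table, 110 mm of it free). Origin: centre of its foot; z runs up its axis.
- pin_tip (a point): Centre of the pin's foot (its lower end).
- pin_top (a point): Centre of the pin's red upper end, 150 mm above the foot.
- rabbit: Bystander: dark chocolate rabbit, 64 mm wide, 141 mm tall, loose. Origin: centre of its underside.
- egg: Bystander: ivory chocolate egg on a flat foot, 66 mm wide, 86 mm tall, loose. Origin: centre of its underside.
- cup: Bystander: open steel cup, 72 mm wide, 75 mm tall, loose. Origin: centre of its underside.
There are look-alikes about, which are no part of the job. Of the things shaped like the plate, the aluminium one is meant.

How it is judged:
By the outcome, as a careful person would: the job done as asked, in the order asked, and still so for the second after the job is handed in, while the arm keeps its last pose, push and grip.
It also fails if it takes over 72 s, if anything falls off the work surface, if the arm or the gripper's body presses on something with over 40 N, if the wrist force passes 120 N, or if a joint passes its speed limit or range.

### The arm

A 6-joint arm with a two-finger parallel gripper is mounted at the origin on the work surface. World frame = base frame: x ahead of the robot, y to its left, z up, the work surface at z = 0. Lengths are in m, angles in degrees, forces in N, time in s.
With the tool pointing down it reaches from about 0.25 to 0.8 m from the base axis. Payload 8.5 kg.
Tool frame: the origin (TCP) lies midway between the tips of the shut fingers; the grasp point (between the pads) lies pinch_z behind it (pinch_z is the distance from the TCP to the grasp point, in m); z points along the fingers, y is the line along which they close (so a half turn about z gives the same grasp; the last joint's range is limited). The gripper opens to 85 mm and grips with 20 to 120 N. Pads are 22 mm wide; open, the fingers measure 114 mm over their backs; the gripper's body (76 mm by 85 mm) begins 54 mm behind the grasp point. The pads swing forward as they close: fully open they stand 13 mm farther back than shut.
Start: joints at [-68.01, 13.648, -0.773, 75.585, 0, 90], TCP at [0.197, -0.487, 0.231] pointing down, gripper open.
Joint ranges: [-152.45, 152.45], [-59.26, 108.67], [-65.41, 83.53], [-104.44, 129.93], [-82.83, 76.93], [-180, 180]. Speed limits (degrees/s): [127.2, 127.2, 159.86, 180, 180, 180].

### API

Orientations are given as [roll, pitch, yaw] about the fixed x, y, z axes, in that order (R = Rz(yaw) Ry(pitch) Rx(roll)).
In Python, from station import get_obs, grab_frame, camera_info, job_done, pinch_z gives the robot as it stands. The module is installed in compiled form; this text tells all that it offers.
- The arm moves only by the tool jog_arm, never from a script. Its argument "increments" is a list of rows, each a list of 3 entries, a list of its own where there are three numbers: the shift along the tool's x, y, z in m, then the turn, a rotation vector about the tool's x, y, z in rad, then the closure in counts, from 0 (fully open) to 255 (shut). A call has 1 to 20 rows; each row is the pose to reach, as a shift and turn from the pose commanded when the call began, along the tool's axes at that moment; what a row does not reach only later rows make up. A row lasts 1/12 s, in which the tool goes at most 41.7 mm and 7.16 degrees, less where a joint would pass 70% of its speed; a pose out of reach is approached as far as the arm can. A call with a gripper value outside its range is refused whole. The fingers move at their own pace and stop on an object; "grip_force" is the grip in N (left out, the last holds). Time passes only in rows, so rows that repeat a pose let the fingers close. It gives the time, the measured TCP pose, the force, the opening and the grip force at its end, in the units of the state.
- get_obs(): the state, without advancing time (a new reading comes with each control period).
- grab_frame(name): name is "side" or "top"; returns (picture, depth): 384x512x3 uint8, red, green, blue; 384x512 float32, m along the optical axis (not along the pixel's ray), 0 where there is no reading.
- camera_info(name): a dict with "K" (3x3 intrinsics, pixels), "view" (4x4, takes a point from world to camera coordinates). Camera axes: x right, y down, z forward; pixel columns grow to the right and rows downward; lengths in m; the calibration is good to about 2 mm. A picture is of the moment at which its call begins. camera_info takes no time and is no camera call.
- job_done(): hands the job in; it is judged then, once.
The state is a dict: "time": time; "qpos": joint angles; "qvel": joint speeds; "tau": joint torques, N m; "tool_pos": TCP position; "eef_rot": TCP orientation; "wrist_force": force on the tool from outside, world axes, zero at the start; "moment": the same for the moment, N m; "grip_width": opening from 0.0 (shut) to 1.0 (fully open); "grip_force": force on a finger pad.
Only numpy, scipy, OpenCV 4.12 (cv2) and the standard library are available. Lean on these libraries where they do the work, as an engineer would, in place of code of your own. Each camera call takes 0.05 s, during which the arm holds its last target. There are 200 camera calls.

## Working session

There is one attempt and no reset: what is moved stays moved. The work goes in short steps, Python scripts to look and compute and a tool call to move; the robot and the scene stay as the last step left them, time stands still between calls to the robot, and variables do not carry over. Pictures are saved under pics/ and viewed, at most 10 in all, crops included, and the job is handed in when it is done.

Besides the shell and the picture viewer there is one more tool, called after ">>>" by a JSON object that holds its "api" and its "payload". jog_arm: Moves the arm, as the interface text tells. Its arguments: {"type":"object","properties":{"increments":{"type":"array","items":{"type":"array"}},"grip_force":{"type":"number"}},"required":["increments"]}

```bash
mkdir -p pics; cat > h.py <<'E'
import numpy as np,cv2
from station import *
def shot(n,f=None):
    im,d=grab_frame(n)
    if f: cv2.imwrite('pics/'+f,im[:,:,::-1])
    return im,d
def world(n,d):
    c=camera_info(n);K=np.array(c['K']);T=np.linalg.inv(np.array(c['view']))
    v,u=np.mgrid[:d.shape[0],:d.shape[1]]
    P=np.stack([(u-K[0,2])/K[0,0]*d,(v-K[1,2])/K[1,1]*d,d,np.ones_like(d)],-1)
    return (P@T.T)[...,:3]
def ray(n,u,v,z):
    c=camera_info(n);K=np.array(c['K']);T=np.linalg.inv(np.array(c['view']))
    r=T[:3,:3]@np.array([(u-K[0,2])/K[0,0],(v-K[1,2])/K[1,1],1]);o=T[:3,3]
    return o+r*(z-o[2])/r[2]
E
python3 - <<'E'
from h import *
print(pinch_z if not callable(pinch_z) else pinch_z());o=get_obs();print(o)
for n in('top','side'):
    im,d=shot(n,n+'0.png');np.savez(n+'0.npz',im=im,d=d);c=camera_info(n);print(np.round(c['K'],1),np.round(np.linalg.inv(c['view']),3))
E
```

```text
0.0187
{'time': 0.0, 'qpos': array([-6.80085842e+01,  1.36824671e+01, -8.16543525e-01,  7.55861358e+01,
       -2.14262606e-04,  9.00027687e+01]), 'qvel': array([0.02827788, 0.0204868 , 0.05784414, 0.08261619, 0.04212386,
       0.01697992]), 'tau': array([-2.33295606e-03, -5.38780510e+01,  3.46438730e+01,  1.83070265e-02,
       -2.15152568e-04, -2.49460766e-05]), 'tool_pos': array([ 0.19643508, -0.48640675,  0.23066653]), 'eef_rot': array([-1.79914854e+02,  2.18376821e-04,  2.19886474e+01]), 'wrist_force': array([0.35578983, 0.42245199, 0.79064498]), 'moment': array([-0.01081994,  0.00665719,  0.00793371]), 'grip_force': 0.0, 'grip_width': 0.9979548960232739}
[[384.7   0.  258.9]
 [  0.  384.7 195.6]
 [  0.    0.    1. ]] [[ 0.028 -0.996  0.082  0.444]
 [-1.    -0.029 -0.009  0.027]
 [ 0.011 -0.081 -0.997  1.185]
 [ 0.     0.     0.     1.   ]]
[[447.1   0.  255. ]
 [  0.  447.1 194.7]
 [  0.    0.    1. ]] [[-0.984 -0.124  0.129  0.418]
 [-0.178  0.636 -0.751  0.81 ]
 [ 0.011 -0.762 -0.648  0.801]
 [ 0.     0.     0.     1.   ]]
```

View pics/top0.png

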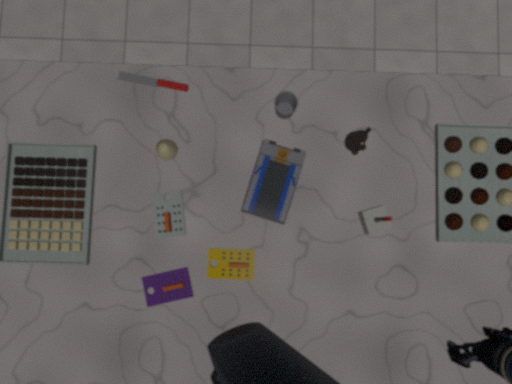

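View pics/side0.png

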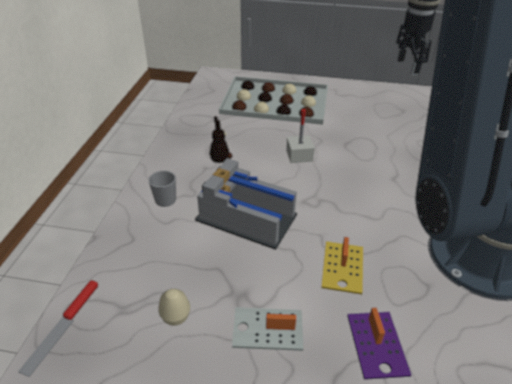

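The top view shows the aluminium plate at about (169,213), its rib at (168,222), the carrier at (274,181) with its brass bushing at (283,154), and the stand and pin at (375,220). In the side view the plate is at (268,328), with its hole at the far (+x) end near (243,325), and the pin's red top is at (303,115).

```bash
python3 - <<'E'
from h import *
t=np.load('top0.npz')['im'];s=np.load('side0.npz')['im']
def c(im,x,y,w=66,h=50): return cv2.resize(im[y:y+h,x:x+w],(400,300),interpolation=cv2.INTER_CUBIC)
m=np.vstack([np.hstack([c(t,136,188),c(t,222,130,120,90)]),np.hstack([c(t,345,195),c(s,190,155,120,90)])])
cv2.imwrite('pics/m.png',m[:,:,::-1])
for n in('top','side'):
    z=np.load(n+'0.npz');im,d=z['im'],z['d'];W=world(n,d)
    hsv=cv2.cvtColor(im,cv2.COLOR_RGB2HSV)
    H,S,V=hsv[...,0].astype(int),hsv[...,1],hsv[...,2]
    for nm,mk in (('orange',(H>4)&(H<16)&(S>130)&(V>90)),('blue',(H>105)&(H<125)&(S>120)&(V>60)),('brass',(H>14)&(H<28)&(S>90)),('red',((H<4)|(H>174))&(S>130))):
        k,l,st,ce=cv2.connectedComponentsWithStats(mk.astype(np.uint8))
        for i in range(1,k):
            if st[i,4]<12: continue
            p=W[l==i]
            print(n,nm,st[i],np.round(ce[i],1),'med',np.round(np.median(p,0),3),'p5',np.round(np.percentile(p,5,axis=0),3),'p95',np.round(np.percentile(p,95,axis=0),3))
E
```

```text
top orange [164 213   6  19  72] [166.7 221.9] med [0.452 0.285 0.048] p5 [0.428 0.28  0.041] p95 [0.475 0.292 0.051]
top orange [229 263  20   5  71] [238.3 265. ] med [0.333 0.072 0.048] p5 [0.328 0.046 0.044] p95 [0.338 0.095 0.052]
top orange [163 283  20   7  67] [172.5 286.4] med [0.267 0.261 0.047] p5 [0.258 0.236 0.045] p95 [0.273 0.285 0.051]
top blue [250 156  19  54 271] [259.4 180.6] med [0.58  0.017 0.086] p5 [ 0.507 -0.003  0.01 ] p95 [0.64  0.036 0.105]
top blue [276 164  19  54 277] [285.4 188.5] med [ 0.559 -0.058  0.086] p5 [ 0.486 -0.078  0.083] p95 [ 0.617 -0.036  0.106]
top brass [275 147  14  17 163] [281.7 155. ] med [ 0.647 -0.044  0.124] p5 [ 0.635 -0.058  0.069] p95 [ 0.666 -0.03   0.128]
top brass [474 164   6  10  18] [476.6 168.5] med [ 0.641 -0.647  0.026] p5 [ 0.631 -0.651  0.021] p95 [ 0.653 -0.641  0.03 ]
top brass [ 207  248   48   32 1292] [230.3 263.7] med [0.334 0.098 0.008] p5 [0.291 0.033 0.004] p95 [0.374 0.16  0.013]
top red [157  80  31  11 172] [171.9  84.8] med [0.877 0.297 0.017] p5 [0.867 0.255 0.013] p95 [0.889 0.337 0.022]
top red [384 
[... 628 characters left out ...]
50.6 205.5] med [0.566 0.027 0.086] p5 [0.493 0.006 0.083] p95 [0.63  0.043 0.105]
side brass [214 169  15  13 110] [222.2 173.8] med [ 0.647 -0.041  0.124] p5 [ 0.634 -0.051  0.113] p95 [ 0.664 -0.027  0.127]
side brass [222 185   8   6  32] [226.1 187.7] med [ 0.639 -0.048  0.074] p5 [ 0.633 -0.053  0.068] p95 [ 0.649 -0.037  0.078]
side brass [ 322  242   41   52 1689] [342.8 267.7] med [0.333 0.109 0.009] p5 [0.292 0.04  0.006] p95 [0.372 0.167 0.011]
side red [301 109   5  15  47] [302.9 114.4] med [ 0.477 -0.325  0.145] p5 [ 0.472 -0.564  0.018] p95 [ 0.496 -0.321  0.161]
side red [ 64 281  33  38 404] [ 80.1 299.9] med [0.875 0.308 0.017] p5 [0.864 0.264 0.011] p95 [0.888 0.347 0.02 ]
```

View pics/m.png

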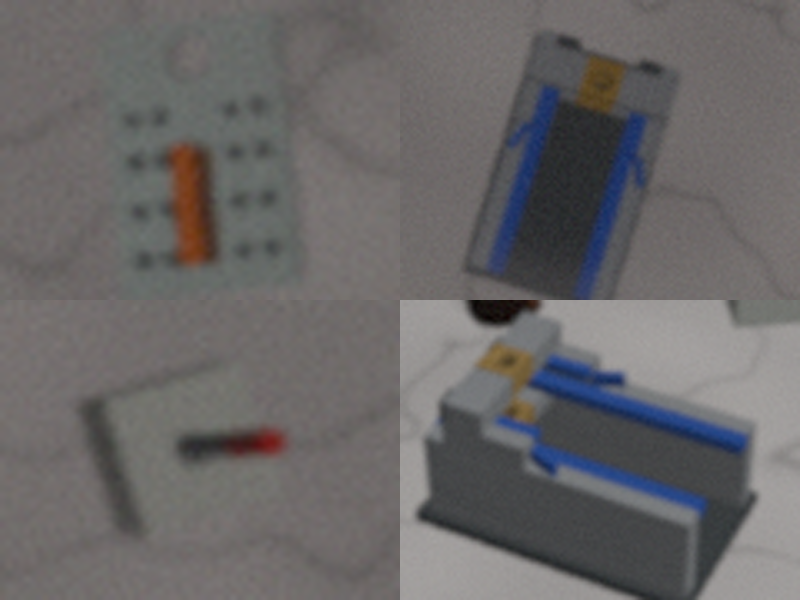

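The crops show the plate's hole at top pixel (166.9,197.4), its rib top at (167.8,221.8), the bushing bore at top pixel (282.3,152.5) and side pixel (221.5,173), and the pin top at about (389,218.5).

```bash
cat > m.py <<'E'
from h import *
def ledge(n,im,d,zs=(0.080,0.090)):
    W=world(n,d);hsv=cv2.cvtColor(im,cv2.COLOR_RGB2HSV);H,S,V=[hsv[...,i].astype(int) for i in range(3)]
    mk=(H>105)&(H<125)&(S>120)&(V>60)
    k,l,st,ce=cv2.connectedComponentsWithStats(mk.astype(np.uint8));out=[]
    for i in range(1,k):
        if st[i,4]<100: continue
        p=W[(l==i)&(W[...,2]>zs[0])&(W[...,2]<zs[1])]
        vx,vy,x0,y0=cv2.fitLine(p[:,:2].astype(np.float32),cv2.DIST_HUBER,0,.01,.01).ravel()
        out.append((np.degrees(np.arctan(vy/vx)),x0,y0,p.shape[0]))
    return out
def orange(n,im,d,z=0.048):
    hsv=cv2.cvtColor(im,cv2.COLOR_RGB2HSV);H,S,V=[hsv[...,i].astype(int) for i in range(3)]
    return ((H>4)&(H<16)&(S>130)&(V>90))
E
python3 - <<'E'
from m import *
for n in('top','side'):
    z=np.load(n+'0.npz');im,d=z['im'],z['d'];W=world(n,d)
    print(n,np.round(ledge(n,im,d),3))
    m=orange(n,im,d)&(W[...,1]>.2)&(W[...,0]>.4)
    p=W[m&(W[...,2]>.044)];vx,vy,x0,y0=cv2.fitLine(p[:,:2].astype(np.float32),cv2.DIST_HUBER,0,.01,.01).ravel()
    print('rib',np.degrees(np.arctan(vy/vx)),x0,y0,len(p))
    # plate outline: z 4..13mm near, non-marble colour
    hsv=cv2.cvtColor(im,cv2.COLOR_RGB2HSV);
    r=(abs(W[...,0]-.48)<.1)&(abs(W[...,1]-.28)<.08)
    q=W[r&(W[...,2]>.0045)&(W[...,2]<.014)]
    if n=='top':
        print('rect',cv2.minAreaRect(q[:,:2].astype(np.float32)*1000),len(q),np.median(q,0))
    p=W[(abs(W[...,0]-.475)<.08)&(abs(W[...,1]+.3)<.08)&(W[...,2]>.044)&(W[...,2]<.056)]
    print('stand',cv2.minAreaRect(p[:,:2].astype(np.float32)*1000),np.median(p,0))
print('hole',ray('top',166.9,197.4,.008),ray('side',243,325.5,.008),'ribtop',ray('top',167.8,221.8,.048))
print('bush',ray('top',282.3,152.5,.125),ray('side',221.5,173,.125))
print('pintop',ray('top',389,218.4,.16),ray('side',303,109.5,.16))
E
```

```text
top [[-1.6761e+01  5.4100e-01  2.7000e-02  1.8800e+02]
 [-1.3621e+01  5.5200e-01 -5.4000e-02  2.1500e+02]]
rib 8.197632 0.45219347 0.2862637 64
rect ((479.2331237792969, 279.01165771484375), (192.4571533203125, 151.5340576171875), 1.4190478324890137) 1205 [0.48127343 0.28658611 0.00814915]
stand ((478.41668701171875, -330.75689697265625), (70.12869262695312, 71.76530456542969), 18.698062896728516) [ 0.47702913 -0.3267565   0.05098419]
side [[-1.6462e+01  5.6300e-01 -5.5000e-02  3.2900e+02]
 [-1.6089e+01  5.6000e-01  2.3000e-02  1.9100e+02]]
rib 8.467224 0.44880515 0.2922184 148
stand ((476.2500915527344, -328.6366271972656), (71.27867126464844, 76.55784606933594), 17.658283233642578) [ 0.47451142 -0.32099215  0.05002867]
hole [0.52703588 0.29768393 0.008     ] [0.52646962 0.29947254 0.008     ] ribtop [0.45241724 0.28239875 0.048     ]
bush [ 0.65373327 -0.04439448  0.125     ] [ 0.64862643 -0.03992452  0.125     ]
pintop [ 0.47742201 -0.3310813   0.16      ] [ 0.47789878 -0.33017482  0.16      ]
```

```bash
cat >> h.py <<'E'
from scipy.spatial.transform import Rotation as Ro
A0=np.radians(-16.2);B=np.array([.650,-.0425])
def car(x,y,a=None,b=None):
    a=A0 if a is None else a;b=B if b is None else b
    return b+np.array([np.cos(a)*(x-.05)-np.sin(a)*y,np.sin(a)*(x-.05)+np.cos(a)*y])
def inc(p,yaw):
    o=get_obs();R=Ro.from_euler('xyz',o['eef_rot'],degrees=True);T=Ro.from_euler('xyz',[180,0,yaw],degrees=True)
    return np.round(R.inv().apply(np.array(p)-o['tool_pos']),4),np.round((R.inv()*T).as_rotvec(),4)
E
python3 - <<'E'
from h import *
print(inc([.4515,.286,.12],8.5))
E
```

```text
(array([ 0.5257, -0.6206,  0.1116]), array([-1.300e-03,  1.000e-04,  2.354e-01]))
```

>>> {"api": "jog_arm", "payload": {"increments": [[[0.526,-0.621,0.06],[0,0,0.235],0],[[0.526,-0.621,0.06],[0,0,0.235],0],[[0.526,-0.621,0.06],[0,0,0.235],0],[[0.526,-0.621,0.06],[0,0,0.235],0],[[0.526,-0.621,0.06],[0,0,0.235],0],[[0.526,-0.621,0.06],[0,0,0.235],0],[[0.526,-0.621,0.06],[0,0,0.235],0],[[0.526,-0.621,0.06],[0,0,0.235],0],[[0.526,-0.621,0.06],[0,0,0.235],0],[[0.526,-0.621,0.06],[0,0,0.235],0],[[0.526,-0.621,0.06],[0,0,0.235],0],[[0.526,-0.621,0.06],[0,0,0.235],0],[[0.526,-0.621,0.06],[0,0,0.235],0],[[0.526,-0.621,0.06],[0,0,0.235],0],[[0.526,-0.621,0.06],[0,0,0.235],0],[[0.526,-0.621,0.06],[0,0,0.235],0],[[0.526,-0.621,0.06],[0,0,0.235],0],[[0.526,-0.621,0.06],[0,0,0.235],0],[[0.526,-0.621,0.06],[0,0,0.235],0],[[0.526,-0.621,0.06],[0,0,0.235],0]]}}

```text
time: 1.77
tool_pos: [0.459, 0.1031, 0.1753]
eef_rot: [-178.2, 0.1, 11.5]
wrist_force: [0.1, -0.4, 0.4]
grip_width: 1.002
grip_force: 0.0
```

>>> {"api": "jog_arm", "payload": {"increments": [[[0,0,0],[0,0,0],0],[[0,0,0],[0,0,0],0],[[0,0,0],[0,0,0],0]]}}

```text
time: 2.02
tool_pos: [0.4577, 0.1026, 0.1758]
eef_rot: [-178.2, 0.1, 11.5]
wrist_force: [0.6, 0.4, -0.4]
grip_width: 1.0
grip_force: 0.0
```

```bash
python3 - <<'E'
from h import *
print(inc([.4515,.286,.0155],8.5),get_obs()['tool_pos'],get_obs()['eef_rot'])
im,d=shot('side');i2,_=shot('top')
c=lambda im,x,y,w,h:cv2.resize(im[y:y+h,x:x+w],(400,300),interpolation=cv2.INTER_CUBIC)
cv2.imwrite('pics/a.png',np.hstack([c(im,210,250,120,90),c(i2,120,170,120,90)])[:,:,::-1])
E
```

```text
(array([ 0.0306, -0.1757,  0.166 ]), array([-0.0321,  0.0022,  0.0521])) [0.45773734 0.10261823 0.17576717] [-1.78156719e+02  7.71225492e-02  1.14860443e+01]
```

View pics/a.png

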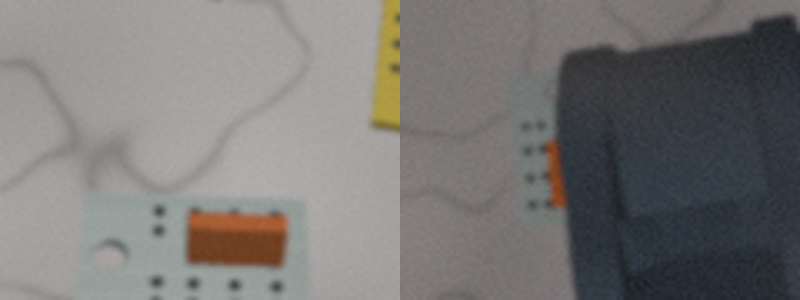

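The gripper stopped short of the plate, still clear. The rib's top surface centre is at side pixel (281,316).

>>> {"api": "jog_arm", "payload": {"increments": [[[0.01,-0.04,0.0],[-0.032,0.002,0.05],0],[[0.02,-0.08,0.0],[-0.032,0.002,0.05],0],[[0.03,-0.12,0.02],[-0.032,0.002,0.05],0],[[0.031,-0.15,0.04],[-0.032,0.002,0.052],0],[[0.031,-0.174,0.06],[-0.032,0.002,0.052],0],[[0.031,-0.174,0.06],[-0.032,0.002,0.052],0],[[0.031,-0.174,0.06],[-0.032,0.002,0.052],0]]}}

```text
time: 2.7
tool_pos: [0.4846, 0.1116, 0.1382]
eef_rot: [-178.1, 0.2, 11.8]
wrist_force: [0.7, -0.1, 0.4]
grip_width: 1.0
grip_force: 0.0
```

```bash
python3 - <<'E'
from h import *
print(ray('side',281.1,316.6,.048))
print(inc([.4515,.286,.0155],8.5),get_obs()['tool_pos'],get_obs()['eef_rot'])
im,d=shot('side')
print(d[316,281])
cv2.imwrite('pics/b.png',cv2.resize(im[230:380,190:390],(800,600),interpolation=cv2.INTER_CUBIC)[:,:,::-1])
E
```

```text
[0.45126043 0.29154575 0.048     ]
(array([ 0.0038, -0.1733,  0.1285]), array([-0.0334,  0.0037,  0.0582])) [0.48455351 0.11155987 0.13817282] [-1.78082738e+02  1.53428968e-01  1.18402810e+01]
0.8842213
```

View pics/b.png

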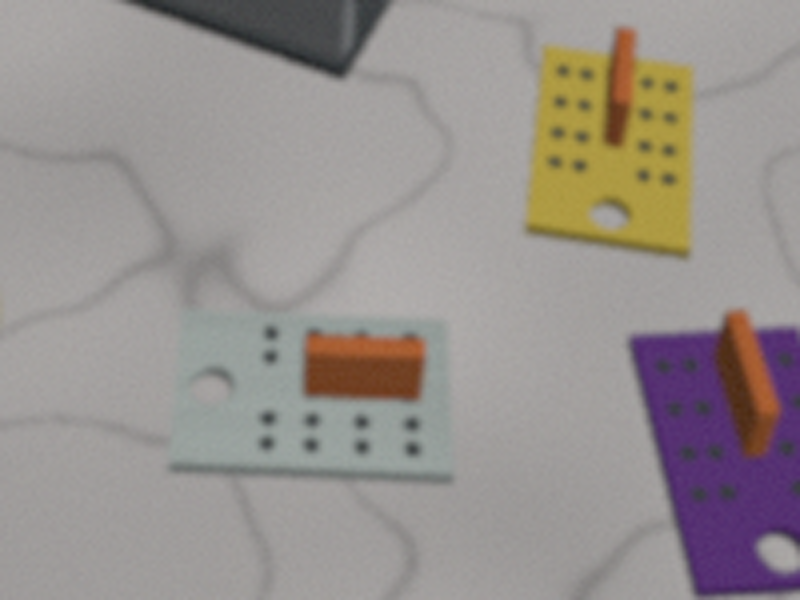

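The gripper is out of frame and its y has not progressed, so I'm checking the joints.

```bash
python3 - <<'E'
from h import *
o=get_obs();print(o['qpos'],o['qvel'],o['tau'])
E
```

```text
[ 11.78621283  14.01109961 -14.5612843   61.63113313   1.91845031
 179.94253037] [-1.87049425e-02 -8.21198240e-01  9.89790767e-01  2.05867227e+00
  1.00085998e-03 -6.72208386e-02] [-6.92485529e-02 -5.50175035e+01  3.40184319e+01  2.90662777e-01
  1.27007794e-01  1.27210728e-04]
```

>>> {"api": "jog_arm", "payload": {"increments": [[[0,-0.02,0],[0,0,-0.12],0],[[0,-0.04,0],[0,0,-0.24],0],[[0,-0.06,0],[0,0,-0.36],0],[[0,-0.08,0],[0,0,-0.48],0],[[0,-0.1,0],[0,0,-0.6],0],[[0,-0.12,0],[0,0,-0.72],0],[[0,-0.14,0],[0,0,-0.84],0],[[0,-0.16,0],[0,0,-0.96],0],[[0,-0.172,0],[0,0,-1.08],0],[[0,-0.172,0],[0,0,-1.2],0],[[0,-0.172,0],[0,0,-1.32],0],[[0,-0.172,0],[0,0,-1.44],0],[[0,-0.172,0],[0,0,-1.55],0],[[0,-0.172,0],[0,0,-1.55],0]]}}

```text
time: 3.92
tool_pos: [0.4497, 0.28, 0.1455]
eef_rot: [-179.9, -1.9, 100.9]
wrist_force: [0.6, -0.4, -0.9]
grip_width: 0.996
grip_force: 0.0
```

>>> {"api": "jog_arm", "payload": {"increments": [[[0,0,0],[0,0,-0.12],0],[[0,0,0],[0,0,-0.24],0],[[0,0,0],[0,0,-0.36],0],[[0,0,0],[0,0,-0.48],0],[[0,0,0],[0,0,-0.6],0],[[0,0,0],[0,0,-0.72],0],[[0,0,0],[0,0,-0.84],0],[[0,0,0],[0,0,-0.96],0],[[0,0,0],[0,0,-1.08],0],[[0,0,0],[0,0,-1.2],0],[[0,0,0],[0,0,-1.32],0],[[0,0,0],[0,0,-1.44],0],[[0,0,0],[0,0,-1.53],0],[[0,0,0],[0,0,-1.53],0]]}}

```text
time: 5.08
tool_pos: [0.4498, 0.2799, 0.1455]
eef_rot: [178.1, -0.2, -171.7]
wrist_force: [-0.0, 0.6, 0.3]
grip_width: 0.998
grip_force: 0.0
```

```bash
python3 - <<'E'
from h import *
for u,v in((304,338),(426,344),(304,353),(424,358)): print(ray('side',190+u/4,230+v/4,.048))
print('hole',ray('side',190+213/4,230+384/4,.008),[ray('side',190+u/4,230+v/4,.008)[:2] for u,v in ((185,312),(444,322),(452,474),(170,464))])
print(inc([.4515,.288,.0155],188.5),get_obs()['tool_pos'],get_obs()['eef_rot'])
E
```

```text
[0.48128139 0.29228111 0.048     ]
[0.42155816 0.28452038 0.048     ]
[0.47990018 0.30081495 0.048     ]
[0.42164979 0.29270873 0.048     ]
hole [0.52573816 0.30052366 0.008     ] [array([0.54885676, 0.26056714]), array([0.41389871, 0.24136651]), array([0.40118078, 0.32830529]), array([0.53751756, 0.34846698])]
(array([-0.0032,  0.0035,  0.1302]), array([ 0.0333, -0.0028, -0.003 ])) [0.44980999 0.2798603  0.14554384] [ 1.78089781e+02 -1.62077531e-01 -1.71669715e+02]
```

>>> {"api": "jog_arm", "payload": {"increments": [[[-0.003,0.0045,0.03],[0.033,-0.003,0.004],0],[[-0.003,0.0045,0.06],[0.033,-0.003,0.004],0],[[-0.003,0.0045,0.08],[0.033,-0.003,0.004],0],[[-0.003,0.0045,0.1],[0.033,-0.003,0.004],0],[[-0.003,0.0045,0.115],[0.033,-0.003,0.004],0],[[-0.003,0.0045,0.125],[0.033,-0.003,0.004],0],[[-0.003,0.0045,0.13],[0.033,-0.003,0.004],0],[[-0.003,0.0045,0.13],[0.033,-0.003,0.004],0],[[-0.003,0.0045,0.13],[0.033,-0.003,0.004],0]]}}

```text
time: 5.83
tool_pos: [0.4516, 0.2892, 0.0163]
eef_rot: [180.0, 0.0, -172.0]
wrist_force: [1.4, -0.4, 0.3]
grip_width: 0.998
grip_force: 0.0
```

```bash
python3 - <<'E'
from h import *
print(inc([.451,.289,.0155],188.1),get_obs()['tool_pos'],get_obs()['eef_rot'],get_obs()['wrist_force'])
E
```

```text
(array([ 0.0006, -0.0002,  0.0008]), array([ 0.0006,  0.0007, -0.0019])) [0.45156009 0.28923325 0.01631696] [ 1.79966562e+02  4.01780451e-02 -1.72010889e+02] [ 1.35513552 -0.35143811  0.31590494]
```

>>> {"api": "jog_arm", "payload": {"increments": [[[0,0,0],[0,0,0],255],[[0,0,0],[0,0,0],255],[[0,0,0],[0,0,0],255],[[0,0,0],[0,0,0],255],[[0,0,0],[0,0,0],255],[[0,0,0],[0,0,0],255],[[0,0,0],[0,0,0],255],[[0,0,0],[0,0,0],255],[[0,0,0],[0,0,0],255],[[0,0,0],[0,0,0],255],[[0,0,0],[0,0,0],255],[[0,0,0],[0,0,0],255]], "grip_force": 80}}

```text
time: 6.83
tool_pos: [0.4514, 0.2891, 0.0162]
eef_rot: [180.0, 0.0, -171.9]
wrist_force: [-0.9, -1.0, 6.1]
grip_width: 0.129
grip_force: 78.8
```

>>> {"api": "jog_arm", "payload": {"increments": [[[0,0,-0.02],[0,0,0],255],[[0,0,-0.05],[0,0,0],255],[[0,0,-0.08],[0,0,0],255],[[0,0,-0.11],[0,0,0],255],[[0,0,-0.135],[0,0,0],255],[[0,0,-0.135],[0,0,0],255]]}}

```text
time: 7.33
tool_pos: [0.4531, 0.2903, 0.1554]
eef_rot: [179.8, 0.4, -171.9]
wrist_force: [1.9, 0.4, -3.3]
grip_width: 0.123
grip_force: 78.6
```

```bash
python3 - <<'E'
from h import *
o=get_obs();print(o['tool_pos'],o['eef_rot'])
im,d=shot('side');np.savez('c.npz',im=im,d=d)
cv2.imwrite('pics/c.png',cv2.resize(im[220:384,190:400],(800,600),interpolation=cv2.INTER_CUBIC)[:,:,::-1])
E
```

```text
[0.45309467 0.29026483 0.15539371] [ 179.81390803    0.35904533 -171.91905819]
```

View pics/c.png

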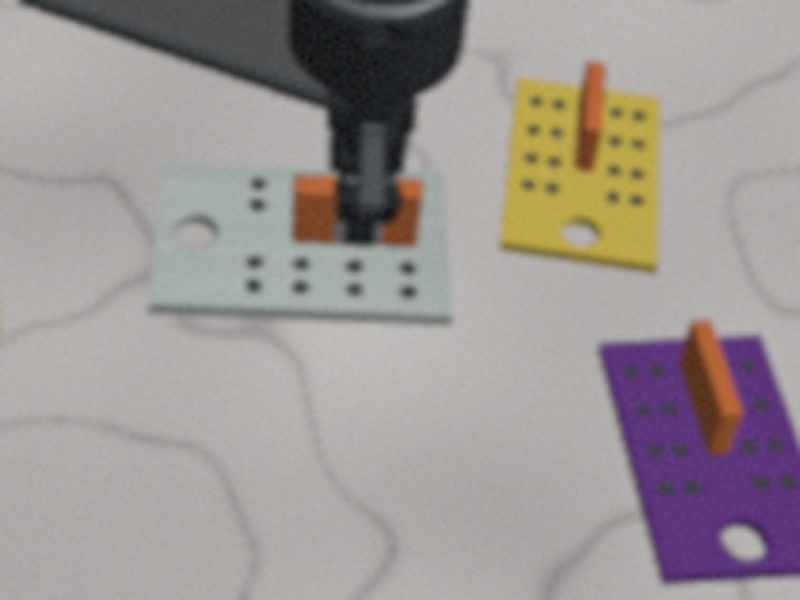

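The plate is held level by its rib, about mid-length; its hole is at side pixel (241.2,282.3).

```bash
python3 - <<'E'
from h import *
o=get_obs();h=ray('side',241.2,282.3,.147);v=(h-o['tool_pos'])[:2];print(h,np.linalg.norm(v),np.degrees(np.arctan2(v[1],v[0])))
p=car(-.122,0);print(p,inc([*p,.155],163.8))
E
```

```text
[0.52879787 0.30029526 0.147     ] 0.07715663656468048 7.810584482044523
[0.48482949 0.00548647] (array([ 0.0078, -0.2861, -0.0027]), array([0.003 , 0.0035, 0.4238]))
```

>>> {"api": "jog_arm", "payload": {"increments": [[[0,-0.03,0],[0,0,0.05],255],[[0,-0.06,0],[0,0,0.1],255],[[0,-0.09,0],[0,0,0.15],255],[[0.008,-0.12,0],[0,0,0.2],255],[[0.008,-0.15,0],[0,0,0.25],255],[[0.008,-0.18,0],[0,0,0.3],255],[[0.008,-0.21,0],[0,0,0.35],255],[[0.008,-0.24,0],[0.003,0.003,0.4],255],[[0.008,-0.27,0],[0.003,0.003,0.424],255],[[0.008,-0.286,0],[0.003,0.003,0.424],255],[[0.008,-0.286,0],[0.003,0.003,0.424],255],[[0.008,-0.286,0],[0.003,0.003,0.424],255],[[0.008,-0.286,0],[0.003,0.003,0.424],255]]}}

```text
time: 8.47
tool_pos: [0.4828, 0.0051, 0.1496]
eef_rot: [-179.8, -0.2, 163.8]
wrist_force: [-0.3, 0.3, -3.5]
grip_width: 0.128
grip_force: 78.9
```

```bash
python3 - <<'E'
from h import *
o=get_obs();p=car(-.122,0);print(o['tool_pos'],o['eef_rot'],inc([*p,.102],163.8))
m=[cv2.resize(shot('top')[0][120:240,210:330],(400,400),interpolation=cv2.INTER_CUBIC),cv2.resize(shot('side')[0][130:260,180:310],(400,400),interpolation=cv2.INTER_CUBIC)]
cv2.imwrite('pics/d.png',np.hstack(m)[:,:,::-1])
E
```

```text
[0.48276632 0.00512418 0.14964835] [-179.81185684   -0.24387157  163.78164179] (array([-0.0021,  0.0011,  0.0476]), array([-0.0033, -0.0043, -0.0003]))
```

View pics/d.png

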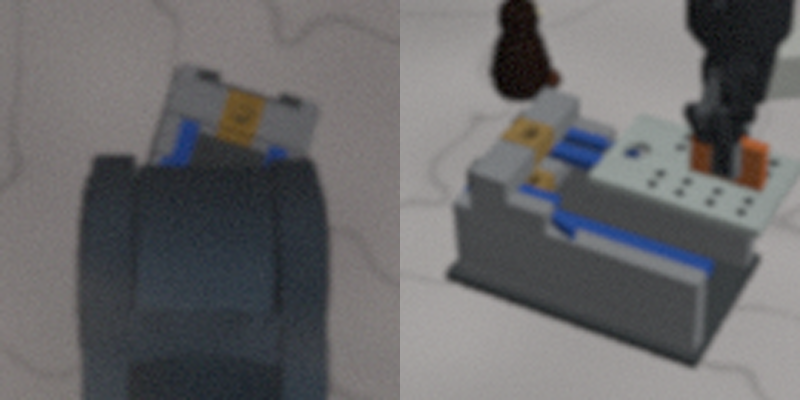

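The plate is lined up over the apron, hole end toward the slot. The bushing is at side crop (530,133).

>>> {"api": "jog_arm", "payload": {"increments": [[[-0.002,0.001,0.015],[-0.003,-0.004,0],255],[[-0.002,0.001,0.03],[-0.003,-0.004,0],255],[[-0.002,0.001,0.038],[-0.003,-0.004,0],255],[[-0.002,0.001,0.042],[-0.003,-0.004,0],255],[[-0.002,0.001,0.044],[-0.003,-0.004,0],255],[[-0.002,0.001,0.044],[-0.003,-0.004,0],255],[[-0.002,0.001,0.044],[-0.003,-0.004,0],255]]}}

```text
time: 9.15
tool_pos: [0.4859, 0.0052, 0.1072]
eef_rot: [180.0, 0.1, 163.8]
wrist_force: [-0.6, -0.1, -3.0]
grip_width: 0.13
grip_force: 78.9
```

```bash
python3 - <<'E'
from h import *
o=get_obs();p=car(-.122,0);print(o['tool_pos'],o['eef_rot'],o['wrist_force'],inc([*p,.102],163.8))
im,d=shot('side');W=world('side',d)
# carrier/plate-aligned heights: plate pixels vs ledges
hsv=cv2.cvtColor(im,cv2.COLOR_RGB2HSV)
cv2.imwrite('pics/e.png',cv2.resize(im[150:250,190:310],(800,600),interpolation=cv2.INTER_CUBIC)[:,:,::-1])
E
```

```text
[0.48590498 0.00520348 0.10721433] [1.79995801e+02 1.39006940e-01 1.63806067e+02] [-0.593856   -0.13219422 -2.99919162] (array([ 0.0011, -0.    ,  0.0052]), array([0.0001, 0.0024, 0.0001]))
```

View pics/e.png

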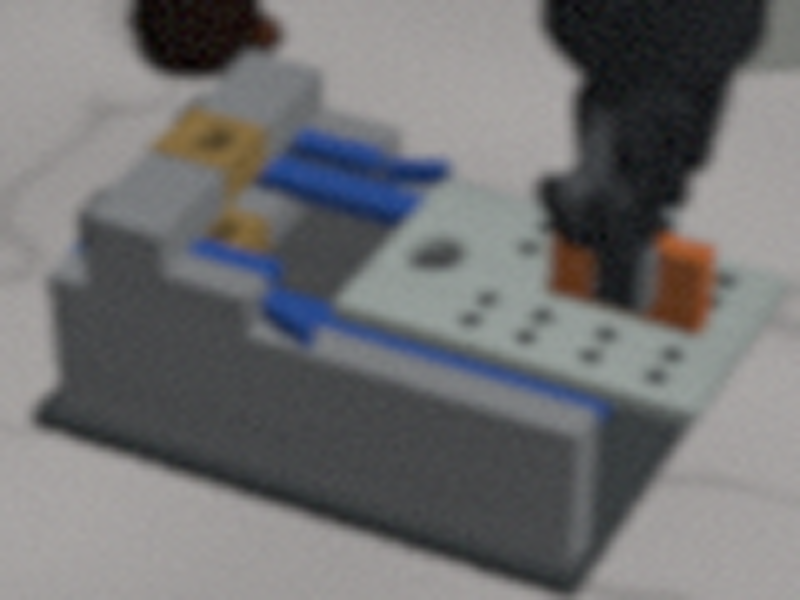

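The plate hovers just over the ledges, parallel to them, with its leading edge just short of the flares (crop 340,300).

>>> {"api": "jog_arm", "payload": {"increments": [[[0.001,0,0.002],[0,0.002,0],255],[[0.001,0,0.003],[0,0.002,0],255],[[0.001,0,0.004],[0,0.002,0],255],[[0.001,0,0.0045],[0,0.002,0],255],[[0.001,0,0.0045],[0,0.002,0],255]]}}

```text
time: 9.62
tool_pos: [0.4845, 0.0053, 0.1021]
eef_rot: [-180.0, -0.0, 163.8]
wrist_force: [-0.2, -0.3, -3.3]
grip_width: 0.132
grip_force: 78.9
```

```bash
python3 - <<'E'
from h import *
o=get_obs();print(o['tool_pos'],o['eef_rot'],o['wrist_force'],o['moment'])
E
```

```text
[0.48454901 0.00526315 0.10213427] [-1.79992310e+02 -2.10097077e-02  1.63780545e+02] [-0.19934364 -0.27783334 -3.28683764] [0.04047091 0.07837847 0.00367479]
```

>>> {"api": "jog_arm", "payload": {"increments": [[[-0.005,0,0],[0,0,0],255],[[-0.01,0,0],[0,0,0],255],[[-0.015,0,0],[0,0,0],255],[[-0.02,0,0],[0,0,0],255],[[-0.025,0,0],[0,0,0],255],[[-0.03,0,0],[0,0,0],255],[[-0.035,0,0],[0,0,0],255],[[-0.035,0,0],[0,0,0],255]]}}

```text
time: 10.28
tool_pos: [0.5194, -0.0047, 0.1022]
eef_rot: [180.0, 0.0, 163.8]
wrist_force: [0.3, -0.9, -3.5]
grip_width: 0.126
grip_force: 78.9
```

```bash
python3 - <<'E'
from h import *
o=get_obs();print(o['tool_pos'],o['eef_rot'],o['wrist_force'],o['moment'])
p=car(-.077,0);print(p,inc([*p,.102],163.8))
E
```

```text
[ 0.51941659 -0.00472917  0.10216445] [1.79997758e+02 2.68220164e-02 1.63772826e+02] [ 0.28353274 -0.90246253 -3.52543121] [ 0.01526346 -0.01926349  0.03191878]
[ 0.5280427  -0.00706813] (array([-0.0089,  0.0002,  0.0002]), array([ 0.    ,  0.0005, -0.0005]))
```

>>> {"api": "jog_arm", "payload": {"increments": [[[-0.005,0,0],[0,0,0],255],[[-0.01,0,0],[0,0,0],255],[[-0.015,0,0],[0,0,0],255],[[-0.02,0,0],[0,0,0],255],[[-0.025,0,0],[0,0,0],255],[[-0.03,0,0],[0,0,0],255],[[-0.035,0,0],[0,0,0],255],[[-0.04,0,0],[0,0,0],255],[[-0.045,0,0],[0,0,0],255],[[-0.05,0,0],[0,0,0],255],[[-0.05,0,0],[0,0,0],255]]}}

```text
time: 11.2
tool_pos: [0.5674, -0.0187, 0.1022]
eef_rot: [180.0, 0.0, 163.8]
wrist_force: [0.3, -0.5, -2.3]
grip_width: 0.129
grip_force: 78.9
```

```bash
python3 - <<'E'
from h import *
o=get_obs();print(o['tool_pos'],o['eef_rot'],o['wrist_force'],o['moment'])
p=car(-.027,0);print(p,inc([*p,.102],163.8))
E
```

```text
[ 0.56735093 -0.01868959  0.10219789] [1.79998463e+02 3.06549112e-02 1.63777119e+02] [ 0.34710618 -0.47756135 -2.31923211] [-0.00300885  0.07625642  0.01440971]
[ 0.57605739 -0.02101768] (array([-0.009 ,  0.0002,  0.0002]), array([ 0.    ,  0.0005, -0.0004]))
```

>>> {"api": "jog_arm", "payload": {"increments": [[[-0.003,0,0],[0,0,0],255],[[-0.005,0,0],[0,0,0],255],[[-0.007,0,0],[0,0,0],255],[[-0.008,0,0],[0,0,0],255],[[-0.009,0,0],[0,0,0],255],[[-0.01,0,0],[0,0,0],255],[[-0.01,0,0],[0,0,0],255]]}}

```text
time: 11.78
tool_pos: [0.576, -0.0212, 0.1023]
eef_rot: [-180.0, -0.0, 163.8]
wrist_force: [0.7, 0.3, -2.3]
grip_width: 0.13
grip_force: 78.9
```

>>> {"api": "jog_arm", "payload": {"increments": [[[-0.001,0,0],[0,0,0],255],[[-0.002,0,0],[0,0,0],255],[[-0.003,0,0],[0,0,0],255],[[-0.003,0,0],[0,0,0],255]]}}

```text
time: 12.12
tool_pos: [0.5763, -0.0218, 0.1018]
eef_rot: [-180.0, -0.3, 163.8]
wrist_force: [-8.6, 0.2, 0.5]
grip_width: 0.128
grip_force: 79.5
```

>>> {"api": "jog_arm", "payload": {"increments": [[[-0.001,0,0.0005],[0,0,0],255],[[-0.002,0,0.001],[0,0,0],255],[[-0.002,0,0.001],[0,0,0],255],[[-0.002,0,0.001],[0,0,0],255]]}}

```text
time: 12.45
tool_pos: [0.5762, -0.0219, 0.1012]
eef_rot: [-179.9, -0.4, 163.8]
wrist_force: [-18.9, 2.8, 10.9]
grip_width: 0.126
grip_force: 81.4
```

```bash
python3 - <<'E'
from h import *
o=get_obs();print(o['tool_pos'],o['eef_rot'],o['wrist_force'],o['moment'])
im,d=shot('side')
cv2.imwrite('pics/f.png',cv2.resize(im[150:250,190:310],(800,600),interpolation=cv2.INTER_CUBIC)[:,:,::-1])
E
```

```text
[ 0.57623336 -0.0219352   0.10123668] [-179.94040075   -0.43202448  163.83609275] [-18.92368011   2.78954214  10.90998265] [0.52652122 3.09426645 0.34351299]
```

View pics/f.png

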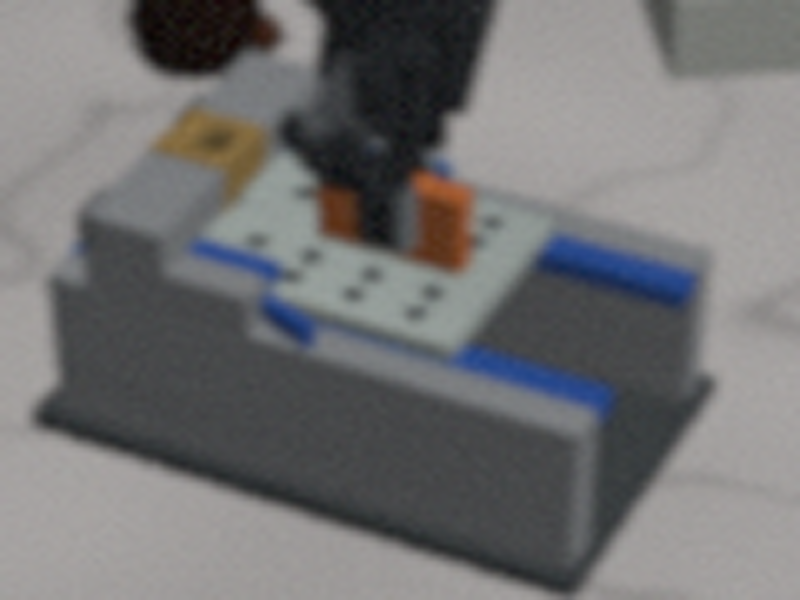

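The plate is fully in, with its hole end under the crossbar and resting on the stops at 19 N. I'll ease the push and release.

>>> {"api": "jog_arm", "payload": {"increments": [[[0.002,0,-0.001],[0,0,0],255],[[0.0035,0,-0.001],[0,0,0],255],[[0.0035,0,-0.001],[0,0,0],255]]}}

```text
time: 12.75
tool_pos: [0.5763, -0.0215, 0.1021]
eef_rot: [-180.0, -0.1, 163.8]
wrist_force: [-5.9, 0.4, -0.6]
grip_width: 0.127
grip_force: 79.2
```

>>> {"api": "jog_arm", "payload": {"increments": [[[0,0,0],[0,0,0],150],[[0,0,0],[0,0,0],150],[[0,0,0],[0,0,0],150],[[0,0,0],[0,0,0],150],[[0,0,-0.01],[0,0,0],150],[[0,0,-0.03],[0,0,0],150],[[0,0,-0.06],[0,0,0],100],[[0,0,-0.09],[0,0,0],0],[[0,0,-0.12],[0,0,0],0],[[0,0,-0.15],[0,0,0],0],[[0,0,-0.16],[0,0,0],0],[[0,0,-0.16],[0,0,0],0]]}}

```text
time: 13.75
tool_pos: [0.5787, -0.0217, 0.2659]
eef_rot: [179.9, 0.3, 163.8]
wrist_force: [0.8, -0.8, -0.9]
grip_width: 1.001
grip_force: 0.0
```

```bash
python3 - <<'E'
from h import *
o=get_obs();print(o['tool_pos'],o['eef_rot'],o['wrist_force'],o['qpos'])
print(inc([.4776,-.3305,.26],163.8))
im,d=shot('side');W=world('side',d)
m=((lambda H,S,V:(H>4)&(H<16)&(S>130)&(V>90))(*[cv2.cvtColor(im,cv2.COLOR_RGB2HSV)[...,i].astype(int) for i in range(3)]))&(abs(W[...,0]-.576)<.06)&(abs(W[...,1]+.02)<.06)
p=W[m];print(len(p),np.percentile(p,5,axis=0),np.percentile(p,95,axis=0),np.median(p,0))
q=p[p[:,2]>.128];print(len(q),q.mean(0),'expect',car(-.027,0))
E
```

```text
[ 0.57874105 -0.02169846  0.26587135] [179.92097161   0.32037715 163.78391474] [ 0.84089972 -0.81145569 -0.8781158 ] [-2.14650782e+00  1.83812819e+01  1.08952677e+01  8.21840079e+01
 -1.22559451e-03  1.40693530e+01]
(array([ 0.0109, -0.3248,  0.0054]), array([ 0.0014,  0.0056, -0.0003]))
257 [ 0.55112907 -0.0236369   0.10002421] [ 0.60038233 -0.00803254  0.13404605] [ 0.57488866 -0.01600237  0.1204513 ]
81 [ 0.57470207 -0.01679164  0.13212107] expect [ 0.57605739 -0.02101768]
```

>>> {"api": "jog_arm", "payload": {"increments": [[[0,-0.03,0],[0,0,0],0],[[0,-0.06,0],[0,0,0],0],[[0.005,-0.1,0],[0,0,0],0],[[0.01,-0.14,0],[0,0,0],0],[[0.011,-0.18,0.005],[0,0.005,0],0],[[0.011,-0.22,0.005],[0,0.005,0],0],[[0.011,-0.26,0.005],[0,0.005,0],0],[[0.011,-0.3,0.005],[0,0.005,0],0],[[0.011,-0.325,0.005],[0,0.005,0],0],[[0.011,-0.325,0.005],[0,0.005,0],0],[[0.011,-0.325,0.005],[0,0.005,0],0],[[0.011,-0.325,0.005],[0,0.005,0],0]]}}

```text
time: 14.8
tool_pos: [0.4755, -0.3301, 0.2558]
eef_rot: [179.9, -0.4, 163.8]
wrist_force: [-0.8, 0.1, 0.1]
grip_width: 1.001
grip_force: 0.0
```

```bash
python3 - <<'E'
from h import *
o=get_obs();print(o['tool_pos'],o['eef_rot'],o['qpos'])
im,d=shot('side');c=im[85:175,270:340]
H,S,V=[cv2.cvtColor(im,cv2.COLOR_RGB2HSV)[...,i].astype(int) for i in range(3)]
m=((H<5)|(H>174))&(S>110);m[:,:280]=0;m[:,330:]=0;m[:80]=0;m[170:]=0
v,u=np.nonzero(m);print(v.min(),v.max(),u[v<v.min()+4].mean(),u[v>v.max()-4].mean(),u.mean(),v.mean())
print(ray('side',u.mean(),v.mean(),.137),ray('side',u[v<v.min()+4].mean(),v.min()+1,.160))
print(inc([.4776,-.3305,.116],163.8))
E
```

```text
[ 0.47552775 -0.33011769  0.25581604] [179.94358329  -0.42732296 163.75938864] [-34.72544843  19.03793034  10.40014881  81.78538226  -0.08197699
 -18.48432396]
89 124 311.1666666666667 302.1111111111111 301.1333333333333 111.85333333333334
[ 0.48408457 -0.3562271   0.137     ] [ 0.46493892 -0.45411302  0.16      ]
(array([-0.0028, -0.0004,  0.1402]), array([ 0.0008, -0.0068,  0.0003]))
```

>>> {"api": "jog_arm", "payload": {"increments": [[[-0.003,0,0.03],[0,-0.007,0],0],[[-0.003,0,0.06],[0,-0.007,0],0],[[-0.003,0,0.085],[0,-0.007,0],0],[[-0.003,0,0.105],[0,-0.007,0],0],[[-0.003,0,0.12],[0,-0.007,0],0],[[-0.003,0,0.132],[0,-0.007,0],0],[[-0.003,0,0.14],[0,-0.007,0],0],[[-0.003,0,0.14],[0,-0.007,0],0],[[-0.003,0,0.14],[0,-0.007,0],0]]}}

```text
time: 15.6
tool_pos: [0.4784, -0.3305, 0.1173]
eef_rot: [180.0, 0.1, 163.9]
wrist_force: [-0.2, -0.9, -0.3]
grip_width: 1.0
grip_force: 0.0
```

>>> {"api": "jog_arm", "payload": {"increments": [[[0,0,0],[0,0,0],255],[[0,0,0],[0,0,0],255],[[0,0,0],[0,0,0],255],[[0,0,0],[0,0,0],255],[[0,0,0],[0,0,0],255],[[0,0,0],[0,0,0],255],[[0,0,0],[0,0,0],255],[[0,0,0],[0,0,0],255],[[0,0,0],[0,0,0],255],[[0,0,0],[0,0,0],255],[[0,0,0],[0,0,0],255],[[0,0,0],[0,0,0],255]], "grip_force": 60}}

```text
time: 16.6
tool_pos: [0.4784, -0.3312, 0.1175]
eef_rot: [180.0, 0.1, 163.8]
wrist_force: [0.6, 1.2, 5.0]
grip_width: 0.122
grip_force: 58.7
```

```bash
python3 - <<'E'
from h import *
o=get_obs();print(o['tool_pos'],o['eef_rot'],o['wrist_force'],o['moment'])
E
```

```text
[ 0.47839706 -0.33120559  0.11747616] [1.79993428e+02 1.30832209e-01 1.63793711e+02] [0.5510871  1.18890187 5.01157272] [ 0.6572989  -0.08298801 -0.07911062]
```

>>> {"api": "jog_arm", "payload": {"increments": [[[0,0,-0.02],[0,0,0],255],[[0,0,-0.04],[0,0,0],255],[[0,0,-0.06],[0,0,0],255],[[0,0,-0.09],[0,0,0],255],[[0,0,-0.12],[0,0,0],255],[[0,0,-0.15],[0,0,0],255],[[0,0,-0.155],[0,0,0],255],[[0,0,-0.155],[0,0,0],255]]}}

```text
time: 17.27
tool_pos: [0.4786, -0.332, 0.274]
eef_rot: [-179.9, 0.3, 163.8]
wrist_force: [0.5, 1.1, -1.1]
grip_width: 0.123
grip_force: 58.6
```

```bash
python3 - <<'E'
from h import *
o=get_obs();print(o['tool_pos'],o['eef_rot'],o['wrist_force'])
print(inc([.650,-.043,.27],163.8))
E
```

```text
[ 0.47860974 -0.33195624  0.27395747] [-179.90309791    0.284762    163.77782781] [ 0.48364309  1.10014694 -1.13140564]
(array([-0.0838,  0.3253,  0.0038]), array([-0.0017,  0.005 , -0.0004]))
```

>>> {"api": "jog_arm", "payload": {"increments": [[[0,0.03,0],[0,0,0],255],[[0,0.06,0],[0,0,0],255],[[0,0.09,0],[0,0,0],255],[[0,0.12,0],[0,0,0],255],[[0,0.15,0],[0,0,0],255],[[0,0.18,0],[0,0,0],255],[[0,0.21,0],[0,0,0],255],[[-0.01,0.24,0],[0,0,0],255],[[-0.03,0.27,0],[0,0,0],255],[[-0.05,0.3,0],[0,0.005,0],255],[[-0.07,0.32,0],[-0.002,0.005,0],255],[[-0.084,0.325,0],[-0.002,0.005,0],255],[[-0.084,0.325,0],[-0.002,0.005,0],255],[[-0.084,0.325,0],[-0.002,0.005,0],255],[[-0.084,0.325,0],[-0.002,0.005,0],255]]}}

```text
time: 18.52
tool_pos: [0.6483, -0.0429, 0.2709]
eef_rot: [179.9, -0.3, 163.8]
wrist_force: [-0.8, -1.0, -0.8]
grip_width: 0.117
grip_force: 58.7
```

```bash
python3 - <<'E'
from h import *
o=get_obs();print(o['tool_pos'],o['eef_rot'],o['wrist_force'])
print(inc([.650,-.043,.25],163.8))
im,d=shot('side');np.savez('g.npz',im=im,d=d)
c=camera_info('side');K=np.array(c['K']);T=np.array(c['view'])
for z in(.165,.265,.315):
    p=T@np.array([*o['tool_pos'][:2],z-.0,1]);print(z,(K@p[:3]/p[2])[:2])
cv2.imwrite('pics/g.png',cv2.resize(im[90:240,150:350],(800,600),interpolation=cv2.INTER_CUBIC)[:,:,::-1])
E
```

```text
[ 0.64831962 -0.04289381  0.27091019] [179.93900089  -0.33153724 163.77093989] [-0.77230663 -0.98044546 -0.78967093]
(array([-0.0018,  0.0003,  0.0209]), array([ 0.0011, -0.0058, -0.0005]))
0.165 [221.29469421 159.16208468]
0.265 [219.64171931 123.39913921]
0.315 [218.73368885 103.75344231]
```

View pics/g.png

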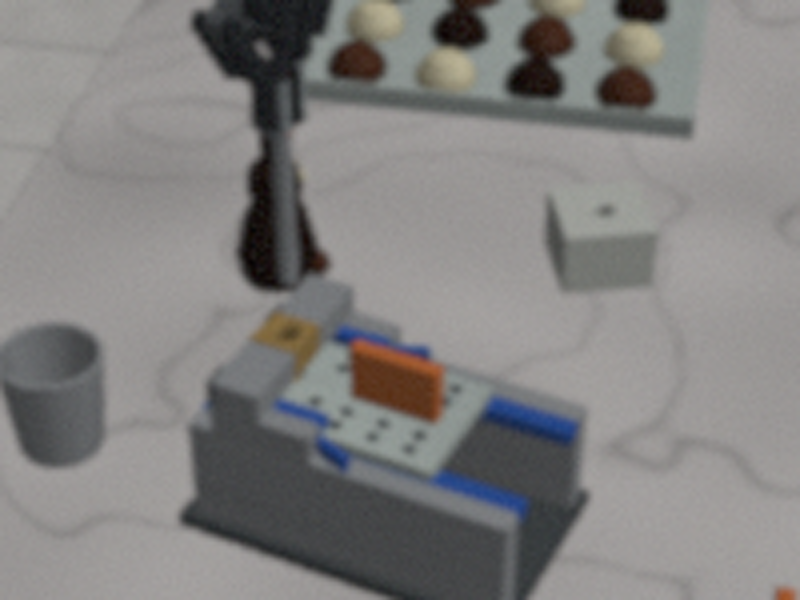

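The pin is held upright, with its tip at side pixel (222.2,160.5) and the bore at (222.5,172.8). They align within about 1 mm, and the plate is still home.

>>> {"api": "jog_arm", "payload": {"increments": [[[-0.0014,0.0003,0.01],[0.001,-0.006,0],255],[[-0.0014,0.0003,0.02],[0.001,-0.006,0],255],[[-0.0014,0.0003,0.03],[0.001,-0.006,0],255],[[-0.0014,0.0003,0.036],[0.001,-0.006,0],255],[[-0.0014,0.0003,0.036],[0.001,-0.006,0],255]]}}

```text
time: 18.98
tool_pos: [0.6495, -0.0429, 0.235]
eef_rot: [180.0, 0.0, 163.8]
wrist_force: [0.2, -0.6, -0.7]
grip_width: 0.123
grip_force: 58.7
```

```bash
python3 - <<'E'
from h import *
o=get_obs();print(o['tool_pos'],o['eef_rot'],o['wrist_force'],o['moment'],inc([.6495,-.043,.2315],163.8))
E
```

```text
[ 0.64950897 -0.04291448  0.2350461 ] [1.79977335e+02 3.75122891e-02 1.63755042e+02] [ 0.17042898 -0.59603247 -0.7159431 ] [ 0.01141256  0.01780261 -0.0323191 ] (array([-0.    , -0.0001,  0.0035]), array([ 0.0004,  0.0007, -0.0008]))
```

Tip at about z=0.1275; entering slowly.

>>> {"api": "jog_arm", "payload": {"increments": [[[0,0,0.002],[0,0,0],255],[[0,0,0.004],[0,0,0],255],[[0,0,0.006],[0,0,0],255],[[0,0,0.008],[0,0,0],255],[[0,0,0.01],[0,0,0],255],[[0,0,0.01],[0,0,0],255]]}}

```text
time: 19.48
tool_pos: [0.6506, -0.0425, 0.226]
eef_rot: [180.0, 0.1, 163.8]
wrist_force: [1.1, -0.4, -0.9]
grip_width: 0.123
grip_force: 58.7
```

```bash
python3 - <<'E'
from h import *
o=get_obs();print(o['tool_pos'],o['wrist_force'],o['moment'])
E
```

```text
[ 0.65064445 -0.04251849  0.22595556] [ 1.13615912 -0.35455476 -0.92257456] [ 0.02311488 -0.05094026 -0.00323004]
```

>>> {"api": "jog_arm", "payload": {"increments": [[[0,0,0.003],[0,0,0],255],[[0,0,0.006],[0,0,0],255],[[0,0,0.009],[0,0,0],255],[[0,0,0.012],[0,0,0],255],[[0,0,0.015],[0,0,0],255],[[0,0,0.015],[0,0,0],255]]}}

```text
time: 19.98
tool_pos: [0.6506, -0.0425, 0.2105]
eef_rot: [180.0, 0.1, 163.8]
wrist_force: [0.8, -0.5, -1.1]
grip_width: 0.123
grip_force: 58.7
```

```bash
python3 - <<'E'
from h import *
o=get_obs();print(o['tool_pos'],o['eef_rot'],o['wrist_force'],o['moment'],inc([.650,-.043,.19],163.8))
E
```

```text
[ 0.6505949  -0.04254824  0.2105484 ] [1.79958725e+02 1.18710618e-01 1.63790047e+02] [ 0.78123772 -0.46817415 -1.13760389] [-0.07759262 -0.2147995  -0.00893754] (array([ 0.0005, -0.0006,  0.0205]), array([ 0.0007,  0.0021, -0.0002]))
```

>>> {"api": "jog_arm", "payload": {"increments": [[[0,0,0.004],[0,0.002,0],255],[[0,0,0.008],[0,0.002,0],255],[[0,0,0.012],[0,0.002,0],255],[[0,0,0.016],[0,0.002,0],255],[[0,0,0.02],[0,0.002,0],255],[[0,0,0.02],[0,0.002,0],255]]}}

```text
time: 20.48
tool_pos: [0.6506, -0.0426, 0.1904]
eef_rot: [180.0, 0.0, 163.8]
wrist_force: [1.2, -0.8, -2.3]
grip_width: 0.123
grip_force: 58.7
```

```bash
python3 - <<'E'
from h import *
o=get_obs();print(o['tool_pos'],o['eef_rot'],o['wrist_force'],o['moment'])
E
```

```text
[ 0.65063375 -0.04256209  0.19035102] [1.79957818e+02 2.64445499e-04 1.63785341e+02] [ 1.21842958 -0.83966686 -2.34488808] [-0.1208207  -0.37276724 -0.00345871]
```

>>> {"api": "jog_arm", "payload": {"increments": [[[0,0,0.003],[0,0,0],255],[[0,0,0.006],[0,0,0],255],[[0,0,0.009],[0,0,0],255],[[0,0,0.012],[0,0,0],255],[[0,0,0.015],[0,0,0],255],[[0,0,0.018],[0,0,0],255],[[0,0,0.018],[0,0,0],255]]}}

```text
time: 21.07
tool_pos: [0.6507, -0.0426, 0.1726]
eef_rot: [180.0, 0.0, 163.8]
wrist_force: [2.9, -0.4, -1.7]
grip_width: 0.121
grip_force: 58.7
```

```bash
python3 - <<'E'
from h import *
o=get_obs();print(o['tool_pos'],o['eef_rot'],o['wrist_force'],o['moment'])
E
```

```text
[ 0.6507225  -0.04255863  0.17264377] [1.79954797e+02 1.73794554e-02 1.63787665e+02] [ 2.87090569 -0.42013089 -1.72872296] [-0.08962625 -0.3585229  -0.00241569]
```

>>> {"api": "jog_arm", "payload": {"increments": [[[-0.0005,0,0.003],[0,0,0],255],[[-0.0005,0,0.006],[0,0,0],255],[[-0.0005,0,0.009],[0,0,0],255],[[-0.0005,0,0.012],[0,0,0],255],[[-0.0005,0,0.015],[0,0,0],255],[[-0.0005,0,0.018],[0,0,0],255],[[-0.0005,0,0.021],[0,0,0],255],[[-0.0005,0,0.025],[0,0,0],255],[[-0.0005,0,0.025],[0,0,0],255],[[-0.0005,0,0.025],[0,0,0],255]]}}

```text
time: 21.9
tool_pos: [0.6512, -0.0426, 0.1481]
eef_rot: [180.0, 0.0, 163.8]
wrist_force: [-0.7, 0.7, -0.7]
grip_width: 0.126
grip_force: 58.7
```

```bash
python3 - <<'E'
from h import *
o=get_obs();print(o['tool_pos'],o['eef_rot'],o['wrist_force'],o['moment'],o['grip_force'],o['grip_width'])
im,d=shot('side');W=world('side',d)
c=im[120:220,190:290]
H,S,V=[cv2.cvtColor(im,cv2.COLOR_RGB2HSV)[...,i].astype(int) for i in range(3)]
red=((H<5)|(H>174))&(S>110)&(abs(W[...,0]-.65)<.03)&(abs(W[...,1]+.043)<.03)
v,u=np.nonzero(red);print(len(v),v.min() if len(v) else 0,v.max() if len(v) else 0)
if len(v): print('red z',np.percentile(W[red][:,2],[2,10,50,90,98]))
# column of pin above crossbar
K=camera_info('side');K,T=np.array(K['K']),np.array(K['view'])
for z in(.125,.144,.19):
    p=T@np.array([.650,-.043,z,1]);print(z,(K@p[:3]/p[2])[:2])
for r in range(145,176,2): print(r,[tuple(x) for x in im[r,218:228:2].tolist()])
ob=(H>4)&(H<16)&(S>130)&(V>90)&(abs(W[...,0]-.575)<.06)&(abs(W[...,1]+.02)<.06)&(W[...,2]>.128)
print(W[ob].mean(0))
E
```

```text
[ 0.65121021 -0.04263632  0.14807145] [1.79952319e+02 2.18544179e-02 1.63788494e+02] [-0.70490577  0.6768522  -0.69657861] [-0.01359545 -0.02203032 -0.00589579] 58.69783387519419 0.12643563416570194
0 0 0
0.125 [221.25100222 172.19107036]
0.144 [220.95899358 166.03025665]
0.19 [220.22410392 150.52551553]
145 [(32, 36, 36), (31, 32, 32), (30, 33, 35), (26, 24, 30), (30, 31, 35)]
147 [(19, 22, 20), (21, 22, 21), (23, 27, 31), (29, 25, 31), (34, 38, 39)]
149 [(36, 31, 31), (23, 25, 26), (26, 26, 27), (29, 34, 37), (27, 30, 33)]
151 [(35, 32, 35), (30, 32, 32), (31, 33, 37), (51, 54, 56), (65, 67, 69)]
153 [(34, 35, 36), (28, 29, 30), (34, 29, 31), (48, 49, 51), (67, 69, 71)]
155 [(31, 34, 36), (35, 35, 34), (51, 47, 50), (36, 36, 37), (61, 57, 61)]
157 [(26, 25, 31), (55, 58, 60), (72, 75, 77), (42, 43, 42), (67, 65, 67)]
159 [(31, 31, 34), (60, 63, 63), (79, 83, 85), (41, 41, 43), (89, 89, 92)]
161 [(25, 27, 31), (57, 61, 61), (83, 87, 89), (46, 47, 47), (89, 91, 94)]
163 [(25, 30, 33), (54, 57, 60), (80, 82, 85), (50, 51, 54), (88, 91, 93)]
165 [(19, 22, 25), (51, 53, 55), (87, 91, 94), (94, 96, 100), (115, 116, 119)]
167 [(75, 71, 67), (59, 60, 60), (90, 92, 94), (116, 117, 119), (121, 121, 125)]
169 [(106, 92, 66), (76, 77, 77), (96, 95, 96), (120, 111, 100), (124, 117, 113)]
171 [(116, 97, 64), (80, 78, 78), (96, 95, 96), (112, 96, 73), (130, 106, 69)]
173 [(117, 98, 62), (79, 78, 77), (92, 92, 93), (109, 94, 71), (128, 106, 62)]
175 [(119, 100, 65), (109, 93, 68), (119, 102, 78), (128, 106, 68), (118, 97, 57)]
[ 0.57611417 -0.01757781  0.13196722]
```

```bash
python3 -c "
from station import job_done
print(job_done())"
```

```text
the job is handed in; nothing more can be done
None
```

The job is handed in at about 22 s: the plate is home against the end stops, and the pin is threaded through both bushings, held upright with about 2 cm of tip below by calculation from the arm pose (no camera view of the tip). I never moved the arm near the rabbit, egg or cup; the verdict was not reported back.

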